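# Close the glass mould and pin it shut

## Task

Close the hinged lid of the graphite glass mould. Then draw the locking pin out of its hooded sheath by its bare shaft, lay it on the rod rest and let go of it, take it again by its red handle, and push it through the lined-up holes of the three lugs at the mould's front until the handle butts against the lugs, then let go. Leave the jar, the paddle and the cup where they stand.

Things in the scene. Friction and masses are not known exactly. Their poses are not given: they have to be found in the camera images.
- mould: Fixed lower half of the mould: dark graphite block 100 x 90 x 50 mm high. Origin: centre of its underside. x points from lugs to hinge, y along hinge line and pin holes. Hinge line at x=50, z=50 mm. Front: two brass lugs at y=-45..-31 and 31..45 mm, x=-90..-50, z=28..72; the lid's copper lug fills y=-15..15 between them when shut. Nothing reaches beyond y=+-45 mm; top of the shut lid z=74.
- hole_mid (a point): Fixed point on the mould at x=-70, y=0, z=50 mm: middle of the line of holes, axes as the mould's. A 17 mm round hole runs along y through all three lugs, lined up once the lid is fully shut. The pin may enter from either end; the outer lug faces are 45 mm from here.
- lid (a joint): Lid angle in rad: 0 shut, 1.5 widest; starts at 1.15 to 1.4, standing up with its top face turned away from the robot. Graphite slab 100 mm from hinge line to front edge, 88 wide, 24 thick, 0.45 kg, lug reaching 140 mm from the hinge. Stiff damped hinge: it stays put above about 1.05 rad; pushed below that towards the robot it sinks shut by itself in 1 to 4 s; it may be pressed down on top.
- lid_front (a point): Middle of the front edge of the lid's top face: 100 mm from the hinge line, 24 mm above the parting face. Moves with the lid.
- pin_shaft (a point): Loose locking pin, 0.13 kg: steel shaft 14 mm thick, 125 long (last 10 mm taper to 7), and a square red handle 22 x 22 x 66 mm whose end face butts on the outer lug. This point: middle of the shaft on its axis, 62.5 mm from the handle's face. x points from tip to handle. Starts level in the sheath, tip roughly to the robot. Balance point on the shaft, 47 mm from the handle.
- pin_handle (a point): Middle of the pin's red handle on its axis, 95.5 mm from pin_shaft along the pin's x. Under the sheath's hood at the start. x as pin_shaft; y and z square to the handle's faces.
- sheath: Fixed teal holder. Origin on the bench; x points along the pin, tip to handle. Hood over x=-7..93 mm hides the handle: 52 wide outside, 40 inside, roof 79..84 high, open only to -x, floor 30. Pin axis 41 mm above the bench. Shaft sticks out to -x over an 8 mm base plate, tip end on a 34 mm high ledge at x=-110..-100. To free: lift 6 to 15 mm, draw 85 mm or more to -x, then raise.
- rest: Fixed rod rest: 100 x 70 x 8 mm plate with two V-notched uprights 10 mm thick at x=-36 and 36 mm. Origin: centre of its underside; x along the rod's lie. The V's, 37 mm wide at the top (59 mm high), carry the shaft with its axis 50 mm above the bench. Lay the shaft's middle over the rest's middle, either way round; the handle overhangs.
- jar: Bystander: amber glass jar with steel cap, 68 mm across, 90 high. Origin: centre of its underside.
- paddle: Bystander: graphite paddle with wooden handle, 240 mm long, 18 high, lying flat. Origin: on the bench below the handle, 90 mm from its end; x points to the blade.
- cup: Bystander: white ceramic cup, 72 mm across, 80 high. Origin: centre of its underside.
Things that resemble listed ones, but are neither listed nor needed, are in the scene too. Leave any pink look-alike of the part that bears pin_shaft alone.

How it is judged:
By the outcome, as a careful person would: the job done as asked, in the order asked, and still so for the second after the job is handed in, with the robot touching nothing.
It also fails if it takes over 72 s, if anything falls off the work surface, if the arm or the gripper's body presses on something with over 40 N, if the wrist force passes 120 N, or if a joint passes its speed limit or range.

## Robot

A 6-joint arm with a two-finger parallel gripper is mounted at the origin on the work surface. World frame = base frame: x ahead of the robot, y to its left, z up, the work surface at z = 0. Lengths are in mm, angles in rad, forces in N, time in s.
With the tool pointing down it reaches from about 325 to 900 mm from the base axis. Payload 6.1 kg.
Tool frame: the origin (TCP) lies midway between the tips of the shut fingers; the grasp point (between the pads) lies 19 mm behind it; z points along the fingers, y is the line along which they close (so a half turn about z gives the same grasp; the last joint's range is limited). The gripper opens to 87 mm and grips with 3 to 60 N. Pads are 19 mm wide; open, the fingers measure 117 mm over their backs; the gripper's body (75 mm by 190 mm) begins 51 mm behind the grasp point.
Start: joints at [0.987, 0.22, 1.526, -0, 1.395, -0.126], TCP at [276.232, 560.635, 198.038] pointing down, gripper open.
Joint ranges: [-2.98, 2.98], [-0.91, 2.08], [0.09, 2.57], [-1.24, 4.39], [0.2, 2.65], [-2.68, 2.68]. Speed limits (rad/s): [2.57, 2.57, 3.01, 3.14, 3.14, 3.14].

## Interface

Orientations are given as a rotation vector (axis times angle).
In Python, from station import robot gives the robot as it stands. The module is installed in compiled form; this text tells all that it offers.
- The arm moves only by the tool send_rows, never from a script. Its argument "moves" is a list of rows, each a list of 3 entries, a list of its own where there are three numbers: the shift along the tool's x, y, z in units of 120 mm (1.0 is 120 mm), then the turn, a rotation vector about the tool's x, y, z in units of 120 degrees (1.0 is 120 degrees), then the closure, from -1 (fully open) to 1 (shut). In form: [[[x, y, z], [rx, ry, rz], hand], ...]. A call has 1 to 12 rows; each row is the pose to reach, as a shift and turn from the pose commanded when the call began, along the tool's axes at that moment; what a row does not reach only later rows make up. A row lasts 1/10 s, in which the tool goes at most 50 mm and 8.59 degrees, less where a joint would pass 70% of its speed; a pose out of reach is approached as far as the arm can. A call with a number of a shift or a turn outside -1 to 1 is refused whole. A call with a gripper value outside its range is refused whole. The fingers move at their own pace and stop on an object; "grip_force" is the grip in N (left out, the last holds). Time passes only in rows, so rows that repeat a pose let the fingers close. It gives the time, the measured TCP pose, the force, the opening and the grip force at its end, in the units of the state.
- robot.get_obs(): the state, without advancing time (a new reading comes with each control period).
- robot.camera(name): name is "scene" or "side" or "wrist"; returns the picture (480x640x3 uint8, red, green, blue); there is no depth.
- robot.camera_info(name): a dict with "camera_matrix" (3x3 intrinsics, pixels), "R" (3x3) and "t" (3): a world point X has camera coordinates R X + t. Camera axes: x right, y down, z forward; pixel columns grow to the right and rows downward; lengths in mm; the calibration is good to about 2 mm. A picture is of the moment at which its call begins: read the wrist's pose just before it. camera_info takes no time and is no camera call; for the wrist camera it gives the pose at the moment of the call.
- robot.finish_job(): hands the job in; it is judged then, once.
Trained networks look in the newest picture that a camera, given by its name, has taken for a name from the list of things; names that differ only in an ending like _2 or _b are one class to them, and where a whole thing is asked for, a point or a joint stands for the part that bears it (a point fixed in the world has none). Each returns a list of dicts, best first, with "p" (0 to 1); they miss things now and then, are a little off and sometimes report something else, mostly with a low value. They report only what shows in the picture. A call takes as long as a camera call. They do not tell look-alikes from the thing itself.
- robot.look_for(camera, thing): "point" ([x, y, z] in mm, in world coordinates, good to about 4 mm: the middle of the surface that is visible of it).
- robot.landmark_of(camera, thing): "point" ([x, y, z] in mm, in world coordinates, good to about 4 mm: a listed point, or the origin of a listed thing).
The state is a dict: "time": time; "joint_positions": joint angles; "dq": joint speeds; "joint_torque": joint torques, N m; "tool_pos": TCP position; "eef_rot": TCP orientation; "force": force on the tool from outside, world axes, zero at the start; "torque": the same for the moment, N m; "width": opening from 0.0 (shut) to 1.0 (fully open); "grasp_force": force on a finger pad.
Only numpy, scipy, OpenCV 4.12 (cv2) and the standard library are available. Lean on these libraries where they do the work, as an engineer would, in place of code of your own. Each camera call takes 0.05 s, during which the arm holds its last target. There are 200 camera calls.

## Working session

There is one attempt and no reset: what is moved stays moved. The work goes in short steps, Python scripts to look and compute and a tool call to move; the robot and the scene stay as the last step left them, time stands still between calls to the robot, and variables do not carry over. Pictures are saved under pics/ and viewed, at most 10 in all, crops included, and the job is handed in when it is done.

Besides the shell and the picture viewer there is one more tool, called as name([rows], argument=value, ...), one row to a line, values as JSON. send_rows: Moves the arm, as the interface text tells. Shifts and turns lie within -1 to 1; 1 stands for 120 mm of shift or 120 degrees of turn. Its arguments: {"type":"object","properties":{"moves":{"type":"array","items":{"type":"array"}},"grip_force":{"type":"number"}},"required":["moves"]}

```bash
mkdir -p pics; ls; cat > h.py <<'E'
import numpy as np, cv2
from station import robot
from scipy.spatial.transform import Rotation as R
def snap(c,n):
    im=robot.camera(c); cv2.imwrite(f'pics/{n}.png',im[:,:,::-1]); return im
def proj(c,X):
    i=robot.camera_info(c); p=np.array(i['R'])@np.array(X)+np.array(i['t']); q=np.array(i['camera_matrix'])@p; return q[:2]/q[2]
def st():
    o=robot.get_obs(); print('t',round(o['time'],2),'tcp',np.round(o['tool_pos'],1),'rv',np.round(o['eef_rot'],3),'F',np.round(o['force'],1),'w',round(float(o['width']),3),'g',np.round(o['grasp_force'],1),'q',np.round(o['joint_positions'],2)); return o
E
cat > a.py <<'E'
from h import *
st()
for c in ['scene','side']:
    snap(c,c+'1')
    i=robot.camera_info(c); print(c,np.round(-np.array(i['R']).T@np.array(i['t'])))
    for th in ['mould','hole_mid','lid_front','pin_shaft','pin_handle','sheath','rest','jar','paddle','cup']:
        for r in robot.landmark_of(c,th)[:3]: print(c,th,round(r['p'],2),np.round(r['point'],1),np.round(proj(c,r['point'])), {k:v for k,v in r.items() if k not in('p','point')})
a=cv2.imread('pics/scene1.png');b=cv2.imread('pics/side1.png')
E
python3 a.py
```

```text
pics
t 0.0 tcp [275.8 560.1 196.9] rv [-7.130e-01 -3.059e+00  3.000e-03] F [0.3 1.3 0.1] w 1.001 g 0.0 q [ 0.99  0.22  1.53  0.    1.39 -0.13]
scene [1282. -683. 1148.]
scene mould 0.33 [ 739.8 -254.    -0.9] [278. 395.] {}
scene hole_mid 0.81 [448.  202.1  49.4] [337. 212.] {}
scene lid_front 0.79 [560.8 206.9 152.4] [372. 203.] {}
scene pin_shaft 0.96 [ 265.2 -293.4    8.7] [141. 275.] {}
scene pin_shaft 0.72 [ 475.3 -402.3   39.6] [146. 345.] {}
scene pin_handle 0.98 [ 203.8 -221.8   13.8] [152. 247.] {}
scene sheath 0.64 [ 538.8 -398.4    2. ] [167. 372.] {}
scene rest 0.83 [ 465.3 -172.     1.2] [230. 299.] {}
scene jar 0.65 [754.5  35.1  -4. ] [376. 326.] {}
scene paddle 0.6 [ 7.40e+02 -2.55e+02 -1.00e-01] [277. 395.] {}
scene cup 0.9 [ 4.373e+02  4.581e+02 -4.000e-01] [396. 184.] {}
side [ 358. -822. 1038.]
side mould 0.64 [519.1 201.9   4.7] [310. 205.] {}
side hole_mid 0.66 [448.4 195.4  48.1] [284. 198.] {}
side hole_mid 0.22 [ 4.372e+02  4.555e+02 -3.000e-01] [271. 153.] {}
side lid_front 0.65 [559.7 212.5 151. ] [324. 161.] {}
side lid_front 0.28 [ 539.  -397.5   -3.9] [366. 407.] {}
side pin_shaft 0.82 [ 478.  -399.7   40.1] [338. 404.] {}
side pin_shaft 0.55 [ 270.9 -289.2    9. ] [232. 377.] {}
side pin_handle 0.64 [ 208.2 -215.5   11. ] [202. 350.] {}
side sheath 0.95 [ 542.  -402.2   -0.6] [368. 409.] {}
side rest 0.59 [ 467.3 -174.5   -3.3] [314. 321.] {}
side jar 0.86 [754.3  35.4  -4.7] [406. 240.] {}
side paddle 0.61 [ 735.6 -253.5    1.2] [434. 332.] {}
side cup 0.97 [438.6 454.1  -4.8] [271. 154.] {}
side cup 0.71 [ 537.6 -399.1   -1.2] [365. 408.] {}
```

View pics/scene1.png

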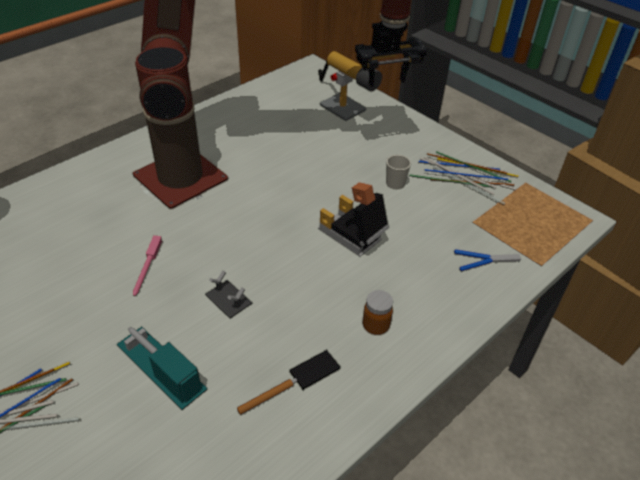

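View pics/side1.png

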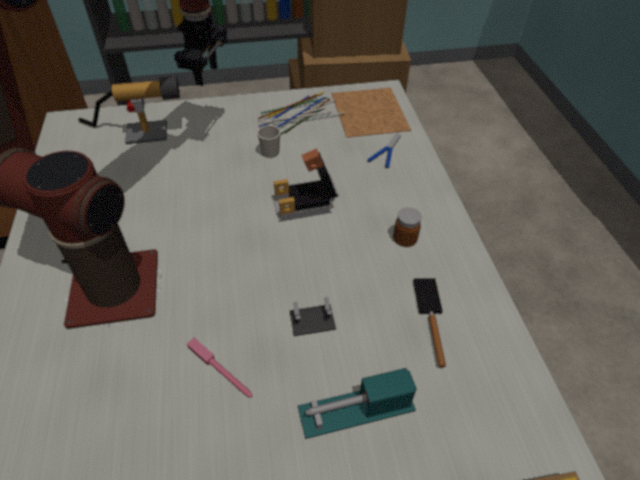

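The red-handled steel pin's candidates are the pink rod at scene (148,265) and the steel shaft in the teal holder at scene (140,340). Only the second one lies level in the hooded sheath, so I take that one. I'll confirm it in a crop and then plan the lid push.

```bash
cat >> h.py <<'E'
def plan(pos,yaw=None,Rt=None):
    """tool-down target: pos of TCP, yaw = world angle(deg) of tool y (mod 180 nearest)"""
    o=robot.get_obs(); R0=R.from_rotvec(o['eef_rot']); d=R0.inv().apply(np.array(pos)-o['tool_pos'])
    out=[]
    if yaw is None: rv=np.zeros(3)
    else:
        for y in (yaw,yaw+180):
            a=np.radians(y); Y=np.array([np.cos(a),np.sin(a),0]);Z=np.array([0,0,-1.]);X=np.cross(Y,Z)
            rv=(R0.inv()*R.from_matrix(np.c_[X,Y,Z])).as_rotvec(); out.append(rv)
        rv=min(out,key=np.linalg.norm)
    print('shift',np.round(d/120,3),'turn',np.round(np.degrees(rv)/120,3),[np.round(np.degrees(x)/120,3) for x in out],'rows~',round(max(np.linalg.norm(d)/50,np.degrees(np.linalg.norm(rv))/8.59),1))
E
python3 - <<'E'
from h import *
a=cv2.imread('pics/scene1.png');b=cv2.imread('pics/side1.png')
def cr(im,x,y,w=100,h=75): return cv2.resize(im[y:y+h,x:x+w],(400,300),interpolation=cv2.INTER_CUBIC)
cv2.imwrite('pics/crop1.png',np.vstack([np.hstack([cr(a,110,315),cr(b,295,350,130,98)]),np.hstack([cr(a,300,170),cr(b,280,270)])]))
st()
plan([625,206,235],93); plan([625,206,120],93); plan([525,206,120],93)
E
```

```text
t 1.1 tcp [276.2 560.6 198.1] rv [ 0.713  3.06  -0.   ] F [ 0.3 -0.4  0.1] w 0.998 g 0.0 q [ 0.99  0.22  1.53 -0.    1.39 -0.13]
shift [-3.913 -1.366 -0.308] turn [-0.     0.    -0.244] [array([-0.   ,  0.   , -0.244]), array([0.   , 0.   , 1.256])] rows~ 10.0
shift [-3.913 -1.366  0.651] turn [-0.     0.    -0.244] [array([-0.   ,  0.   , -0.244]), array([0.   , 0.   , 1.256])] rows~ 10.1
shift [-3.166 -1.735  0.651] turn [-0.     0.    -0.244] [array([-0.   ,  0.   , -0.244]), array([0.   , 0.   , 1.256])] rows~ 8.8
```

View pics/crop1.png

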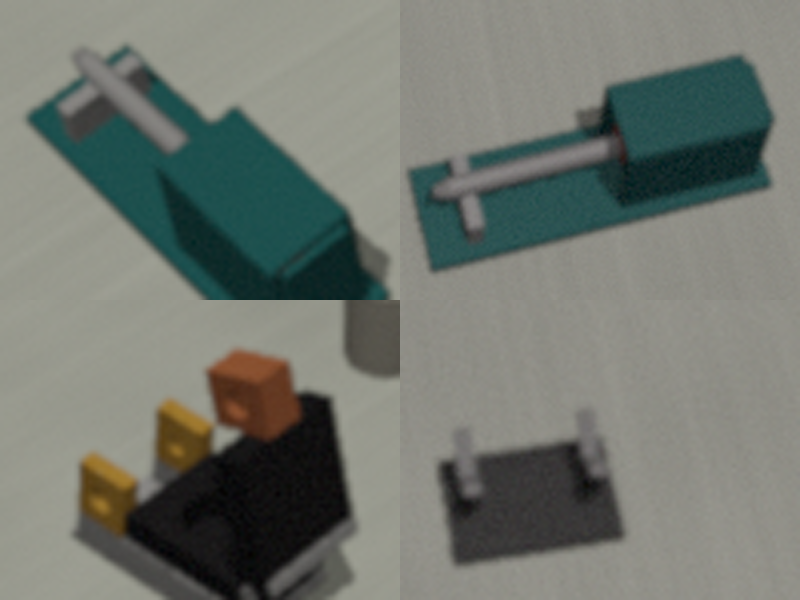

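The crop confirms it: the steel shaft shows a red handle end under the teal hood (crop at about 620,140). The lid stands up at the mould with its copper lug on top. I'll swing over behind the lid with the fingers shut.

send_rows([
  [[-0.4,-0.14,-0.15],[0,0,0],1],
  [[-0.8,-0.28,-0.31],[0,0,0],1],
  [[-1,-0.35,-0.31],[0,0,0],1],
])

```text
time: 1.4
tool_pos: [367.6, 469.2, 238.0]
eef_rot: [0.712, 3.057, 0.005]
force: [1.0, -0.1, 0.1]
width: 0.812
grasp_force: 0.0
```

send_rows([
  [[-0.4,-0.14,0],[0,0,0],1],
  [[-0.8,-0.28,0],[0,0,0],1],
  [[-0.97,-0.34,0],[0,0,0],1],
])

```text
time: 1.7
tool_pos: [454.2, 378.9, 235.5]
eef_rot: [0.717, 3.057, -0.001]
force: [-0.1, 0.5, 0.1]
width: 0.539
grasp_force: 0.0
```

send_rows([
  [[-0.4,-0.14,0],[0,0,0],1],
  [[-0.8,-0.28,0],[0,0,0],1],
  [[-0.97,-0.34,0],[0,0,0],1],
])

```text
time: 2.0
tool_pos: [540.6, 290.6, 235.3]
eef_rot: [0.717, 3.057, -0.001]
force: [0.3, 0.7, -0.1]
width: 0.266
grasp_force: 0.0
```

send_rows([
  [[-0.4,-0.14,0],[0,0,-0.07],1],
  [[-0.8,-0.28,0],[0,0,-0.14],1],
  [[-0.97,-0.34,0],[0,0,-0.2],1],
  [[-0.97,-0.34,0],[0,0,-0.244],1],
])

```text
time: 2.4
tool_pos: [626.7, 202.2, 234.7]
eef_rot: [-0.084, 3.14, -0.002]
force: [-0.7, 0.9, -0.3]
width: 0.009
grasp_force: 0.0
```

```bash
python3 - <<'E'
from h import *
st(); plan([625,206,120],93); snap('wrist','w1'); 
for t in ['lid_front','hole_mid','mould']:
  for r in robot.landmark_of('wrist',t)[:2]: print(t,round(r['p'],2),np.round(r['point'],1))
E
```

```text
t 2.4 tcp [626.7 202.2 234.7] rv [-8.40e-02  3.14e+00 -2.00e-03] F [-0.7  0.9 -0.3] w 0.009 g 0.0 q [ 0.19  0.28  1.39 -0.    1.47 -1.43]
shift [0.012 0.033 0.956] turn [-0.001  0.     0.001] [array([-0.001,  0.   ,  0.001]), array([-0.000e+00, -1.000e-03, -1.499e+00])] rows~ 2.3
lid_front 0.86 [558.1 206.1 149. ]
hole_mid 0.75 [447.  199.5  52.1]
```

send_rows([
  [[0,0.03,0.4],[0,0,0],1],
  [[0,0.03,0.8],[0,0,0],1],
  [[0,0.03,0.93],[0,0,0],1],
  [[0.15,0.03,0.93],[0,0,0],1],
  [[0.3,0.03,0.93],[0,0,0],1],
  [[0.4,0.03,0.93],[0,0,0],1],
  [[0.5,0.03,0.93],[0,0,0],1],
  [[0.58,0.03,0.93],[0,0,0],1],
  [[0.66,0.03,0.93],[0,0,0],1],
  [[0.74,0.03,0.93],[0,0,0],1],
  [[0.8,0.03,0.93],[0,0,0],1],
])

```text
time: 3.7
tool_pos: [527.7, 204.3, 123.9]
eef_rot: [0.084, -3.14, -0.0]
force: [0.3, -0.2, -0.1]
width: 0.007
grasp_force: 0.4
```

```bash
python3 - <<'E'
from h import *
st(); robot.camera('side')
for t in ['lid_front']:
  for r in robot.landmark_of('side',t)[:2]: print(t,round(r['p'],2),np.round(r['point'],1))
E
```

```text
t 3.7 tcp [527.7 204.3 123.9] rv [ 0.084 -3.14  -0.   ] F [ 0.3 -0.2 -0.1] w 0.007 g 0.4 q [ 0.23  0.14  1.76  0.    1.24 -1.39]
lid_front 0.67 [523.6 205.5 142.9]
```

The lid is sinking. I'll lift clear and back off over the lugs to look.

send_rows([
  [[0,0,-0.4],[0,0,0],1],
  [[0,0,-0.8],[0,0,0],1],
  [[0.2,0,-1],[0,0,0],-1],
  [[0.4,0,-1],[0,0,0],-1],
  [[0.4,0,-1],[0,0,0],-1],
  [[0.4,0,-1],[0,0,0],-1],
  [[0.4,0,-1],[0,0,0],-1],
  [[0.4,0,-1],[0,0,0],-1],
  [[0.4,0,-1],[0,0,0],-1],
  [[0.4,0,-1],[0,0,0],-1],
])

```text
time: 4.8
tool_pos: [480.6, 201.7, 243.2]
eef_rot: [0.083, -3.14, 0.0]
force: [0.0, 0.0, 0.5]
width: 0.651
grasp_force: 0.0
```

```bash
python3 - <<'E'
from h import *
st(); 
snap('wrist','w2'); i=robot.camera_info('wrist'); print(np.round(-np.array(i['R']).T@np.array(i['t'])),np.round(i['R'],2))
for t in ['lid_front','hole_mid','mould']:
  for r in robot.landmark_of('wrist',t)[:2]: print(t,round(r['p'],2),np.round(r['point'],1))
E
```

```text
t 4.8 tcp [480.6 201.7 243.2] rv [ 0.083 -3.14   0.   ] F [0.  0.  0.5] w 0.651 g 0.0 q [ 0.25 -0.06  1.74  0.    1.46 -1.38]
[414. 198. 430.] [[-0.05  1.   -0.  ]
 [ 0.97  0.05  0.24]
 [ 0.24  0.01 -0.97]]
lid_front 0.6 [520.4 203.1 138.3]
hole_mid 0.91 [444.8 199.1  52.2]
```

View pics/w2.png

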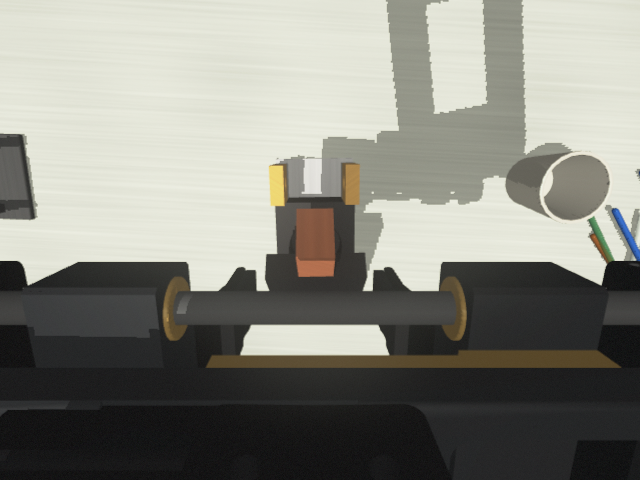

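send_rows([
  [[0,-0.4,0],[0,0,0],-1],
  [[0,-0.8,0],[0,0,0],-1],
  [[0,-1,0],[0,0,0],-1],
])

```text
time: 5.3
tool_pos: [486.8, 79.3, 243.7]
eef_rot: [-0.082, 3.14, -0.002]
force: [0.5, 0.7, -0.4]
width: 0.99
grasp_force: 0.0
```

send_rows([
  [[0,-0.4,0],[0,0,0],-1],
  [[0,-0.8,0],[0,0,0],-1],
  [[0,-1,0],[0,0,0],-1],
])

```text
time: 5.6
tool_pos: [493.2, -41.2, 243.9]
eef_rot: [-0.08, 3.14, -0.002]
force: [-0.5, 0.1, -0.3]
width: 1.0
grasp_force: 0.0
```

send_rows([
  [[0,-0.4,0],[0,0,0],-1],
  [[0,-0.8,0],[0,0,0],-1],
  [[0,-1,0],[0,0,0],-1],
  [[0,-1,0],[0,0,0],-1],
])

```text
time: 6.0
tool_pos: [499.4, -161.0, 243.5]
eef_rot: [0.077, -3.14, 0.001]
force: [0.0, 0.6, 0.5]
width: 1.003
grasp_force: 0.0
```

```bash
python3 - <<'E'
from h import *
st(); 
snap('wrist','w3')
for t in ['rest']:
  for r in robot.landmark_of('wrist',t)[:2]: print(t,round(r['p'],2),np.round(r['point'],1))
np.save('w3.npy',robot.camera_info('wrist'),allow_pickle=True)
for c in ['side','scene']:
  snap(c,c+'3')
  for r in robot.landmark_of(c,'lid_front')[:2]: print(c,round(r['p'],2),np.round(r['point'],1))
a=cv2.imread('pics/side3.png');b=cv2.imread('pics/w3.png')
cv2.imwrite('pics/c3.png',np.hstack([cv2.resize(a[130:230,250:350],(400,400)),cv2.resize(b,(400,400))]))
E
```

```text
t 6.0 tcp [ 499.4 -161.   243.5] rv [ 7.70e-02 -3.14e+00  1.00e-03] F [0.  0.6 0.5] w 1.003 g 0.0 q [-0.46 -0.05  1.73 -0.    1.46 -2.08]
rest 0.97 [ 470.7 -177.6   -1.9]
side 0.52 [517.1 205.4 138.5]
scene 0.96 [515.8 202.6 139.6]
```

View pics/c3.png

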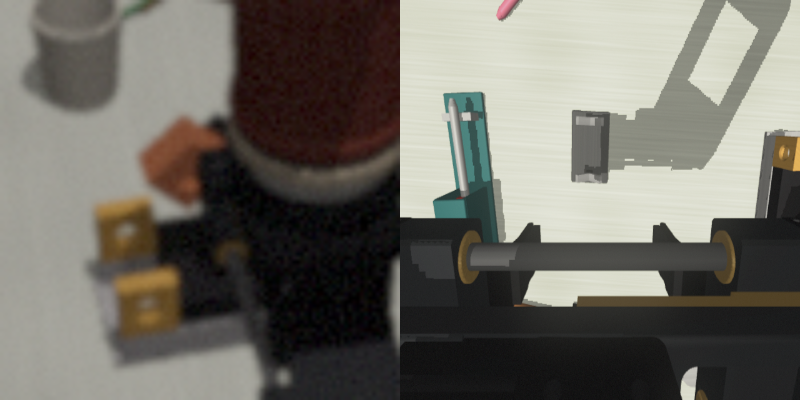

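Wrist view: the rest is at (590,145) and the sheath shaft at (458,150). The side view shows the lid part-way down and sinking slowly. I'll measure the rest's yaw from this picture and move over the sheath.

send_rows([
  [[0,-0.4,0],[0,0,0],-1],
  [[0,-0.8,0],[0,0,0],-1],
  [[0,-1,0],[0,0,0],-1],
])

```text
time: 6.6
tool_pos: [506.3, -279.5, 243.8]
eef_rot: [-0.084, 3.14, -0.002]
force: [0.5, 0.1, -0.0]
width: 0.999
grasp_force: 0.0
```

send_rows([
  [[0,-0.4,0],[0,0,0],-1],
  [[0,-0.8,0.2],[0,0,0],-1],
  [[0,-0.95,0.3],[0,0,0],-1],
  [[0,-0.95,0.3],[0,0,0],-1],
])

```text
time: 7.0
tool_pos: [510.8, -392.2, 204.3]
eef_rot: [0.081, -3.137, -0.005]
force: [-0.6, 1.0, 0.2]
width: 1.001
grasp_force: 0.0
```

```bash
cat >> h.py <<'E'
def back(info,uv,z):
    K=np.array(info['camera_matrix']);Rm=np.array(info['R']);t=np.array(info['t'])
    d=Rm.T@np.linalg.solve(K,np.array([uv[0],uv[1],1.])); c=-Rm.T@t; s=(z-c[2])/d[2]; return c+s*d
E
python3 - <<'E'
from h import *
# rest yaw from w3
i3=np.load('w3.npy',allow_pickle=True).item(); im=cv2.imread('pics/w3.png')
g=im[115:235,265:345].max(2); m=(g<120).astype(np.uint8); 
n,l,s,c=cv2.connectedComponentsWithStats(m); k=1+np.argmax(s[1:,4]); print(s[k])
st(); im=snap('wrist','w4'); i=robot.camera_info('wrist'); np.save('w4.npy',i,allow_pickle=True)
for t in ['sheath','pin_shaft','pin_handle']:
  for r in robot.landmark_of('wrist',t)[:2]: print(t,round(r['p'],2),np.round(r['point'],1),np.round(proj('wrist',r['point'])))
for c in ['side','scene']:
  snap(c,c+'4')
  for r in robot.landmark_of(c,'lid_front')[:1]: print(c,round(r['p'],2),np.round(r['point'],1))
b=cv2.imread('pics/w3.png'); cv2.imwrite('pics/c4.png',np.hstack([cv2.resize(im[:,:,::-1],(533,400)),cv2.resize(b[115:235,265:345],(266,400))]))
E
```

```text
[  10   17   61   87 4391]
t 7.0 tcp [ 510.8 -392.2  204.3] rv [ 0.081 -3.137 -0.005] F [-0.6  1.   0.2] w 1.001 g 0.0 q [-0.78  0.27  1.46 -0.    1.42 -2.4 ]
sheath 0.89 [ 536.3 -400.     1.3] [305. 232.]
pin_shaft 0.59 [ 475.7 -400.3   35.7] [306. 180.]
side 0.67 [497.4 205.7 123.9]
scene 0.77 [494.1 203.1 118.6]
```

View pics/c4.png

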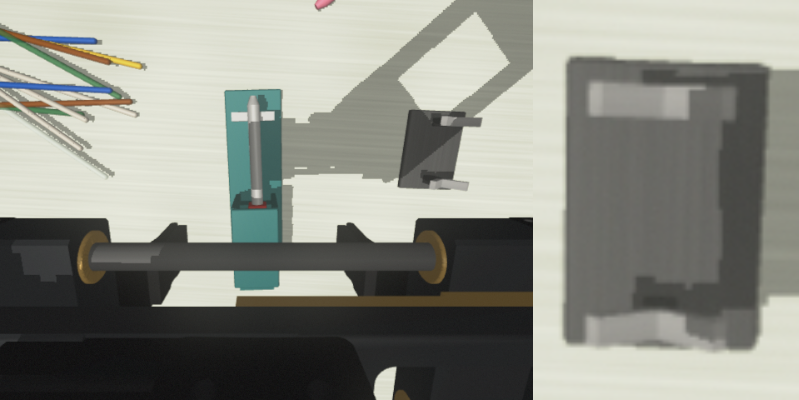

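Wrist view: the shaft runs from its tip at (254,97) to the hood at (257,203), with the red handle under the hood. The rest's plate corners show in the right crop. I'll fit both.

```bash
python3 - <<'E'
from h import *
i3=np.load('w3.npy',allow_pickle=True).item(); i4=np.load('w4.npy',allow_pickle=True).item()
c=[(568,58),(768,67),(757,348),(565,343)]
P=[back(i3,(265+(x-533)/3.325,115+y/3.333),8) for x,y in c]
for p in P: print(np.round(p,1))
print('centre',np.mean(P,0), 'sides',[round(float(np.linalg.norm(P[k]-P[(k+1)%4])),1) for k in range(4)])
for a,b in((3,0),(2,1)): d=P[a]-P[b]; print('yaw x',np.degrees(np.arctan2(d[1],d[0])))
im=cv2.imread('pics/w4.png'); hsv=cv2.cvtColor(im,cv2.COLOR_BGR2HSV)
rows=[];
for r in list(range(150,232,2)):
    g=[x for x in range(280,335) if hsv[r,x,1]<60 and hsv[r,x,2]>90]
    if len(g)>5: rows.append((r,np.mean(g),len(g)))
rows=np.array(rows); print(rows[::6])
A=np.array([back(i4,(u,v),41) for v,u,_ in rows]); f=np.polyfit(A[:,0],A[:,1],1); print('shaft yaw',np.degrees(np.arctan(f[0])),'y at 490',np.polyval(f,490),'res',np.std(A[:,1]-np.polyval(f,A[:,0])))
for v in (116,244): print(back(i4,(306,v),41))
# teal plate edges
t=(hsv[:,:,0]>75)&(hsv[:,:,0]<100)&(hsv[:,:,1]>90)
L=[];Rr=[]
for r in range(115,225,3):
    x=np.where(t[r,255:350])[0]
    if len(x)>10: L.append(back(i4,(255+x[0],r),8)); Rr.append(back(i4,(255+x[-1],r),8))
for E in(L,Rr):
    E=np.array(E); f=np.polyfit(E[:,0],E[:,1],1); print('teal yaw',np.degrees(np.arctan(f[0])),np.polyval(f,490))
E
```

```text
[ 415.7 -206.5    8. ]
[ 415.1 -137.9    8. ]
[ 512.9 -135.4    8. ]
[ 514.7 -205.1    8. ]
centre [ 464.61419448 -171.23350381    8.        ] sides [68.6, 97.9, 69.7, 99.0]
yaw x 0.8406311242318273
yaw x 1.4717487675944818
[[150.  305.   15. ]
 [162.  305.5  14. ]
 [174.  306.   15. ]
 [186.  306.5  14. ]
 [198.  307.   15. ]
 [210.  307.5  14. ]
 [222.  308.   15. ]]
shaft yaw 5.086860873651733 y at 490 -399.15548127138726 res 0.1753350500418567
[ 414.07216554 -403.61669229   41.        ]
[ 538.17818952 -397.75329102   41.        ]
teal yaw 4.253988132806279 -435.0687765873983
teal yaw -4.047377600658798 -400.74864808354255
```

```bash
python3 - <<'E'
from h import *
plan([490,-399.2,22],94.8)
E
```

```text
shift [ 0.196 -0.059  1.557] turn [-0.001  0.001 -0.014] [array([-0.001,  0.001, -0.014]), array([1.000e-03, 1.000e-03, 1.486e+00])] rows~ 3.8
```

send_rows([
  [[0.1,-0.03,0.35],[0,0,-0.014],-1],
  [[0.196,-0.059,0.7],[0,0,-0.014],-1],
  [[0.196,-0.059,0.9],[0,0,-0.014],-1],
  [[0.196,-0.059,0.9],[0,0,-0.014],-1],
])

```text
time: 7.8
tool_pos: [486.5, -396.9, 95.3]
eef_rot: [0.129, -3.134, -0.009]
force: [0.1, 0.7, -0.5]
width: 0.997
grasp_force: 0.0
```

send_rows([
  [[0,0,0.25],[0,0,0],-1],
  [[0,0,0.5],[0,0,0],-1],
  [[0,0,0.65],[0,0,0],-1],
  [[0,0,0.65],[0,0,0],-1],
])

```text
time: 8.2
tool_pos: [488.5, -398.6, 20.7]
eef_rot: [0.131, -3.137, -0.003]
force: [-0.6, -0.3, 0.2]
width: 1.002
grasp_force: 0.0
```

```bash
python3 - <<'E'
from h import *
st(); plan([490,-399.2,22],94.8); 
for c in ['scene']:
  robot.camera(c)
  for r in robot.landmark_of(c,'lid_front')[:1]: print(c,round(r['p'],2),np.round(r['point'],1))
E
```

```text
t 8.2 tcp [ 488.5 -398.6   20.7] rv [ 1.310e-01 -3.137e+00 -3.000e-03] F [-0.6 -0.3  0.2] w 1.002 g 0.0 q [-0.81  0.41  1.64  0.    1.09 -2.46]
shift [-0.012 -0.006 -0.011] turn [ 0.001 -0.001 -0.   ] [array([ 0.001, -0.001, -0.   ]), array([-1.0e-03, -2.0e-03,  1.5e+00])] rows~ 0.0
scene 0.79 [470.7 199.5  73.1]
```

The lid is shut (front edge z≈73, expected 74). Now I'll grip the shaft, lift it and draw it out.

send_rows([
  [[0,0,0],[0,0,0],1],
  [[0,0,0],[0,0,0],1],
  [[0,0,0],[0,0,0],1],
  [[0,0,0],[0,0,0],1],
  [[0,0,0],[0,0,0],1],
  [[0,0,0],[0,0,0],1],
  [[0,0,0],[0,0,0],1],
  [[0,0,0],[0,0,0],1],
  [[0,0,0],[0,0,0],1],
  [[0,0,0],[0,0,0],1],
  [[0,0,0],[0,0,0],1],
  [[0,0,0],[0,0,0],1],
], grip_force=35)

```text
time: 9.5
tool_pos: [489.5, -400.3, 23.3]
eef_rot: [-0.13, 3.138, -0.001]
force: [-2.2, 1.7, 9.7]
width: 0.035
grasp_force: 5.7
```

send_rows([
  [[0,0,-0.04],[0,0,0],1],
  [[0,0,-0.085],[0,0,0],1],
  [[0,0,-0.085],[0,0,0],1],
])

```text
time: 9.8
tool_pos: [489.4, -400.3, 32.8]
eef_rot: [-0.13, 3.138, -0.002]
force: [0.5, -0.2, -0.3]
width: 0.006
grasp_force: 0.0
```

```bash
python3 - <<'E'
from h import *
st()
E
```

```text
t 9.8 tcp [ 489.4 -400.3   32.8] rv [-1.300e-01  3.138e+00 -2.000e-03] F [ 0.5 -0.2 -0.3] w 0.006 g 0.0 q [-0.81  0.4   1.63 -0.    1.11 -2.46]
```

The fingers closed on nothing, so I'll look.

```bash
python3 - <<'E'
from h import *
a=snap('scene','s5');b=snap('side','d5')
for t in ['pin_shaft','pin_handle']:
  for c in['scene','side']:
    for r in robot.landmark_of(c,t)[:3]: print(c,t,round(r['p'],2),np.round(r['point'],1))
cv2.imwrite('pics/c5.png',np.hstack([cv2.resize(a[290:415,95:220,::-1],(400,400),interpolation=3),cv2.resize(b[310:450,290:430,::-1],(400,400),interpolation=3)]))
E
```

```text
scene pin_shaft 0.45 [ 475.8 -400.6   42.3]
side pin_shaft 0.95 [ 271.6 -289.     9.7]
side pin_shaft 0.53 [ 476.6 -398.5   38.6]
side pin_shaft 0.3 [467.8 202.6  75.9]
scene pin_handle 0.7 [471.4 198.7  74. ]
scene pin_handle 0.67 [ 206.8 -220.2   14.6]
side pin_handle 0.58 [ 208.1 -217.1   10.8]
side pin_handle 0.54 [518.1 203.8   2.6]
side pin_handle 0.36 [753.8  38.2  -3.6]
```

View pics/c5.png

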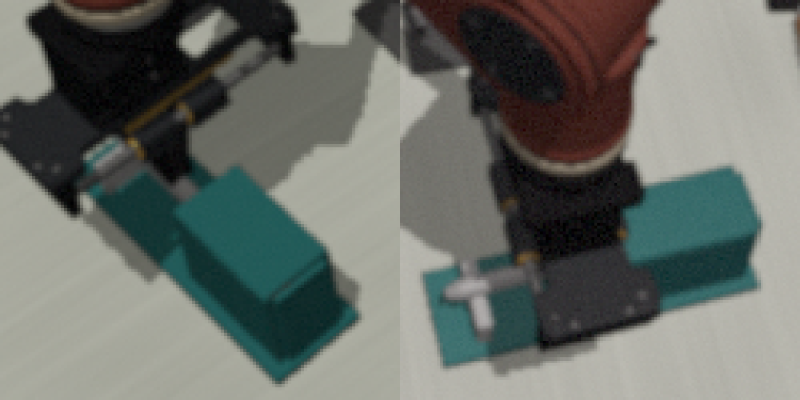

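```bash
python3 - <<'E'
from h import *
o=st(); b=snap('wrist','w6')
for X in ([489.4,-400.3,32.8],[489.4,-400.3,52],[489,-399.2,41],[414,-403.6,41],[531,-396,41]): print(X,proj('wrist',X))
E
```

```text
t 10.1 tcp [ 488.8 -399.6   31.5] rv [ 1.300e-01 -3.139e+00 -1.000e-03] F [ 0.5  0.1 -0.5] w 0.004 g 0.0 q [-0.81  0.4   1.63 -0.    1.11 -2.46]
[489.4, -400.3, 32.8] [313.29338506 275.90986382]
[489.4, -400.3, 52] [313.20813473 289.15918261]
[489, -399.2, 41] [315.39529418 280.698508  ]
[414, -403.6, 41] [319.31190819 132.59645782]
[531, -396, 41] [314.83180084 351.88840025]
```

View pics/w6.png

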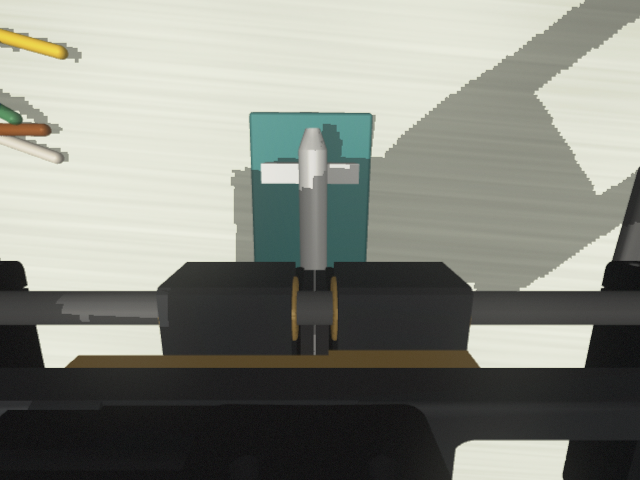

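```bash
python3 - <<'E'
from h import *
i=robot.camera_info('wrist'); print(np.round(i['camera_matrix']),np.round(-np.array(i['R']).T@np.array(i['t']),1))
for z in (20,41,48): print(z,[np.round(back(i,(u,240),z),1) for u in(300,327)])
im=cv2.imread('pics/w6.png'); 
for r in (180,220,250,260,266,270,274,280,290,300,320): print(r,im[r,290:340:2].max(1) if r>0 else '')
i4=np.load('w4.npy',allow_pickle=True).item()
for z in (41,48): print([np.round(back(i4,(u,200),z),1) for u in(299.5,314.5)])
E
```

```text
[[355.   0. 314.]
 [  0. 355. 238.]
 [  0.   0.   1.]] [ 422.2 -405.4  217.8]
20 [array([ 472.9, -409.3,   20. ]), array([ 471.6, -393.9,   20. ])]
41 [array([ 467.5, -408.9,   41. ]), array([ 466.4, -395.1,   41. ])]
48 [array([ 465.7, -408.8,   48. ]), array([ 464.6, -395.5,   48. ])]
180 [227 227 226 226 212 155 174 188 196 214 226 211 144 143 132 125 122 116
 113 143 144 143 143 144 144]
220 [ 93  94  93  93  92  95 105 111 116 120 126 133 138 140 132 126 121 116
 103  95  95  96  97  96  96]
250 [ 92  91  90  90  91  88 102 108 115 119 123 129 134 137 131 124 120 114
 103  94  93  94  94  95  94]
260 [ 90  90  91  91  90  90 100 108 115 119 123 129 132 133 130 123 120 115
 102  93  94  93  92  92  93]
266 [ 36  38  38  89  83  78  93 107 114 118 121 129 132 134 129 123 120 115
  93  84  84  90  35  36  36]
270 [35 39 37 29 29 32 26 43 47 47 50 49 88 50 50 50 47 48 28 29 30 29 35 36
 37]
274 [35 36 37 30 26 28 28 33 31 35 33 31 79 31 32 32 33 34 29 29 28 27 33 34
 36]
280 [35 51 94 94 53 29 29 32 35 29 35 34 80 32 30 32 34 31 29 27 46 85 91 59
 34]
290 [ 41  80 112 104  74  31  36  33  36  34  37  37  76  34  35  35  34  36
  35  31  54  86 104  98  36]
300 [ 39 109 119  91  61  60  62  63  62  62  61  62  61  62  62  62  61  63
  61  62  61  73 109 114  37]
320 [ 41 116 131  91  66  67  65  66  67  66  66  66  66  67  66  65  64  67
  66  67  66  73 113 123  38]
[array([ 493.4, -406.3,   41. ]), array([ 492.7, -391.5,   41. ])]
[array([ 492.5, -406.1,   48. ]), array([ 491.7, -391.5,   48. ])]
```

Evidence: the shaft sits at z=41 with the right width. The finger spacing in the pictures and the contact at 3 mm opening both suggest that the real fingertips sit about 25 mm above the reported TCP. I'll test this by going lower, to TCP z=12, which is safe above the plate either way.

send_rows([
  [[0,0,-0.1],[0,0,0],-0.4],
  [[0,0,-0.1],[0,0,0],-0.4],
  [[0,0,-0.1],[0,0,0],-0.4],
  [[0,0,-0.1],[0,0,0],-0.4],
  [[0,0,-0.1],[0,0,0],-0.4],
  [[0,0,-0.1],[0,0,0],-0.4],
  [[0,0,-0.1],[0,0,0],-0.4],
  [[0,0,0],[0,0,0],-0.4],
  [[0,0,0.1],[0,0,0],-0.4],
  [[0,0,0.16],[0,0,0],-0.4],
])

```text
time: 11.15
tool_pos: [488.0, -398.7, 10.3]
eef_rot: [0.13, -3.137, -0.003]
force: [-0.1, 1.0, 0.3]
width: 0.693
grasp_force: 0.0
```

send_rows([
  [[0,0,0],[0,0,0],1],
  [[0,0,0],[0,0,0],1],
  [[0,0,0],[0,0,0],1],
  [[0,0,0],[0,0,0],1],
  [[0,0,0],[0,0,0],1],
  [[0,0,0],[0,0,0],1],
], grip_force=10)

```text
time: 11.75
tool_pos: [489.2, -399.9, 13.0]
eef_rot: [-0.13, 3.138, -0.001]
force: [-0.4, -0.3, 1.2]
width: 0.241
grasp_force: 0.0
```

send_rows([
  [[0,0,0],[0,0,0],1],
  [[0,0,0],[0,0,0],1],
])

```text
time: 11.95
tool_pos: [489.0, -399.8, 12.8]
eef_rot: [-0.13, 3.139, -0.0]
force: [0.1, 0.4, 0.7]
width: 0.154
grasp_force: 10.0
```

At this height the fingers stop on the shaft (width 0.154, about 13.4 mm), so the offset is confirmed. I'll reopen, go about 12 mm deeper and 11 mm further from the hood, and grip firmly.

send_rows([
  [[0,0,0],[0,0,0],-0.3],
  [[0,0,0],[0,0,0],-0.3],
  [[0,0,0],[0,0,0],-0.3],
  [[0.09,0,0],[0,0,0],-0.3],
  [[0.09,0,0.05],[0,0,0],-0.3],
  [[0.09,0,0.1],[0,0,0],-0.3],
  [[0.09,0,0.1],[0,0,0],-0.3],
])

```text
time: 12.65
tool_pos: [477.3, -399.8, -0.9]
eef_rot: [0.129, -3.137, -0.003]
force: [-0.0, 0.1, -0.1]
width: 0.631
grasp_force: 0.0
```

send_rows([
  [[0,0,0],[0,0,0],1],
  [[0,0,0],[0,0,0],1],
  [[0,0,0],[0,0,0],1],
  [[0,0,0],[0,0,0],1],
  [[0,0,0],[0,0,0],1],
  [[0,0,0],[0,0,0],1],
  [[0,0,0],[0,0,0],1],
  [[0,0,0],[0,0,0],1],
], grip_force=40)

```text
time: 13.45
tool_pos: [478.3, -400.7, 0.7]
eef_rot: [-0.13, 3.139, -0.0]
force: [1.2, 1.2, 0.0]
width: 0.146
grasp_force: 40.0
```

send_rows([
  [[0,0,-0.04],[0,0,0],1],
  [[0,0,-0.08],[0,0,0],1],
  [[0,0,-0.08],[0,0,0],1],
])

```text
time: 13.75
tool_pos: [478.7, -401.2, 11.3]
eef_rot: [-0.13, 3.138, -0.002]
force: [0.9, 0.3, -1.5]
width: 0.143
grasp_force: 40.0
```

```bash
python3 - <<'E'
from h import *
st()
E
```

```text
t 13.75 tcp [ 478.7 -401.2   11.3] rv [-1.300e-01  3.138e+00 -2.000e-03] F [ 0.9  0.3 -1.5] w 0.143 g 40.0 q [-0.82  0.41  1.66 -0.    1.07 -2.48]
```

The pin is held and lifted about 10 mm. I'll draw it straight out 105 mm, then raise it.

send_rows([
  [[0.15,0,0],[0,0,0],1],
  [[0.35,0,0],[0,0,0],1],
  [[0.55,0,0],[0,0,0],1],
  [[0.75,0,0],[0,0,0],1],
  [[0.88,0,0],[0,0,0],1],
  [[0.88,0,0],[0,0,0],1],
  [[0.88,0,-0.3],[0,0,0],1],
  [[0.88,0,-0.6],[0,0,0],1],
  [[0.88,0,-0.9],[0,0,0],1],
  [[0.88,0,-0.9],[0,0,0],1],
])

```text
time: 14.75
tool_pos: [376.6, -413.1, 125.0]
eef_rot: [-0.13, 3.132, -0.015]
force: [-0.2, -0.1, -1.1]
width: 0.147
grasp_force: 40.0
```

```bash
python3 - <<'E'
from h import *
st()
for c in['scene','side']:
  robot.camera(c)
  for t in ['pin_shaft','pin_handle','rest']:
    for r in robot.landmark_of(c,t)[:3]: print(c,t,round(r['p'],2),np.round(r['point'],1))
plan([466,-171.2,120],91.2); plan([466,-171.2,10],91.2)
E
```

```text
t 14.75 tcp [ 376.6 -413.1  125. ] rv [-0.13   3.132 -0.015] F [-0.2 -0.1 -1.1] w 0.147 g 40.0 q [-0.97  0.12  1.78  0.    1.23 -2.63]
scene pin_shaft 0.71 [ 262.6 -293.4    6.5]
scene pin_handle 0.91 [ 209.1 -222.    16.7]
scene pin_handle 0.62 [ 469.3 -399.   168.4]
scene rest 0.95 [ 463.5 -175.2    1.6]
side pin_shaft 0.96 [ 272.4 -288.7   10.1]
side pin_handle 0.94 [ 211.6 -218.6   14.9]
side pin_handle 0.86 [ 468.7 -398.6  154.2]
side rest 0.83 [ 466.4 -177.2   -3.8]
shift [-0.94   1.906 -0.025] turn [ 0.001 -0.001  0.029] [array([ 0.001, -0.001,  0.029]), array([ 1.000e-03,  2.000e-03, -1.471e+00])] rows~ 5.1
shift [-0.941  1.903  0.892] turn [ 0.001 -0.001  0.029] [array([ 0.001, -0.001,  0.029]), array([ 1.000e-03,  2.000e-03, -1.471e+00])] rows~ 5.5
```

send_rows([
  [[-0.15,0.35,0],[0,0,0.029],1],
  [[-0.3,0.7,0],[0,0,0.029],1],
  [[-0.48,0.95,0],[0,0,0.029],1],
  [[-0.48,0.95,0],[0,0,0.029],1],
])

```text
time: 15.55
tool_pos: [422.1, -287.0, 117.3]
eef_rot: [0.04, -3.141, -0.004]
force: [0.5, -0.3, -1.8]
width: 0.148
grasp_force: 40.0
```

send_rows([
  [[-0.1,0.35,0],[0,0,0],1],
  [[-0.3,0.7,0],[0,0,0],1],
  [[-0.42,0.95,0],[0,0,0],1],
  [[-0.42,0.95,0],[0,0,0],1],
])

```text
time: 15.95
tool_pos: [469.7, -173.1, 117.7]
eef_rot: [0.04, -3.141, -0.002]
force: [0.0, -0.6, -1.4]
width: 0.149
grasp_force: 40.0
```

```bash
python3 - <<'E'
from h import *
st()
robot.camera('wrist')
for t in ['rest']:
    for r in robot.landmark_of('wrist',t)[:1]: print(t,round(r['p'],2),np.round(r['point'],1))
plan([467,-173,10.5],91.2)
E
```

```text
t 15.95 tcp [ 469.7 -173.1  117.7] rv [ 4.000e-02 -3.141e+00 -2.000e-03] F [ 0.  -0.6 -1.4] w 0.149 g 40.0 q [-0.51 -0.    1.93  0.    1.22 -2.11]
shift [0.013 0.025 0.894] turn [-0.    -0.     0.001] [array([-0.   , -0.   ,  0.001]), array([ 1.000e-03, -0.000e+00, -1.499e+00])] rows~ 2.1
```

send_rows([
  [[0.02,0.01,0.3],[0,0,0],1],
  [[0.02,0.01,0.6],[0,0,0],1],
  [[0.02,0.01,0.75],[0,0,0],1],
  [[0.02,0.01,0.82],[0,0,0],1],
  [[0.02,0.01,0.87],[0,0,0],1],
  [[0.02,0.01,0.89],[0,0,0],1],
  [[0.02,0.01,0.89],[0,0,0],1],
])

```text
time: 16.75
tool_pos: [467.0, -175.5, 12.1]
eef_rot: [-0.034, 3.14, -0.001]
force: [0.3, 0.0, -1.0]
width: 0.147
grasp_force: 40.0
```

```bash
python3 - <<'E'
from h import *
st();a=snap('side','d7');a2=snap('scene','s7'); st()
cv2.imwrite('pics/c7.png',np.hstack([cv2.resize(a[250:370,260:380,::-1],(400,400),interpolation=3),cv2.resize(a2[230:350,170:290,::-1],(400,400),interpolation=3)]))
for c in['scene','side']:
  for t in ['pin_shaft','pin_handle']:
    for r in robot.landmark_of(c,t)[:3]: print(c,t,round(r['p'],2),np.round(r['point'],1))
E
```

```text
t 16.75 tcp [ 467.  -175.5   12.1] rv [-3.40e-02  3.14e+00 -1.00e-03] F [ 0.3  0.  -1. ] w 0.147 g 40.0 q [-0.52  0.14  2.   -0.    1.   -2.11]
t 16.85 tcp [ 467.3 -175.4   12.5] rv [-3.40e-02  3.14e+00 -2.00e-03] F [ 0.3 -0.8 -1. ] w 0.148 g 40.0 q [-0.52  0.14  2.   -0.    1.   -2.11]
scene pin_shaft 0.95 [ 463.9 -178.7   53.6]
scene pin_shaft 0.88 [ 265.3 -290.3   10.7]
scene pin_shaft 0.64 [ 559.5 -168.9   54.8]
scene pin_handle 0.78 [ 558.8 -171.    56.5]
scene pin_handle 0.71 [ 207.  -221.9   11.8]
side pin_shaft 0.91 [ 464.4 -178.3   49.1]
side pin_shaft 0.63 [ 270.4 -289.7    9.4]
side pin_handle 0.84 [ 561.6 -171.3   49.2]
side pin_handle 0.78 [ 210.7 -216.7    9. ]
```

send_rows([
  [[0,0,0.008],[0,0,0],1],
  [[0,0,0.016],[0,0,0],1],
  [[0,0,0.016],[0,0,0],1],
])

```text
time: 17.35
tool_pos: [466.8, -175.0, 9.8]
eef_rot: [-0.034, 3.141, -0.001]
force: [-1.0, -0.5, 1.1]
width: 0.145
grasp_force: 40.0
```

send_rows([
  [[0,0,0.008],[0,0,0],1],
  [[0,0,0.008],[0,0,0],1],
])

```text
time: 17.55
tool_pos: [466.9, -175.2, 9.5]
eef_rot: [-0.034, 3.141, -0.001]
force: [-2.7, 1.0, 7.3]
width: 0.152
grasp_force: 40.0
```

send_rows([
  [[0,0,0],[0,0,0],0.5],
  [[0,0,0],[0,0,0],0.3],
  [[0,0,0],[0,0,0],0],
  [[0,0,0],[0,0,0],-0.4],
  [[0,0,0],[0,0,0],-0.4],
  [[0,0,0],[0,0,0],-0.4],
  [[0,0,0],[0,0,0],-0.4],
  [[0,0,0],[0,0,0],-0.4],
  [[0,0,-0.2],[0,0,0],-0.4],
  [[0,0,-0.55],[0,0,0],-0.4],
  [[-0.4,0,-1],[0,0,0],-0.4],
  [[-0.5,0,-1],[0,0,0],-0.4],
])

```text
time: 18.75
tool_pos: [529.3, -174.6, 133.1]
eef_rot: [-0.033, 3.136, -0.005]
force: [1.2, -1.4, 0.3]
width: 0.701
grasp_force: 0.0
```

send_rows([
  [[-0.4,0,-0.3],[0,0,0],-0.4],
  [[-0.8,0,-0.5],[0,0,0],-0.4],
  [[-0.9,0,-0.5],[0,0,0],-0.4],
  [[-0.9,0,-0.5],[0,0,0],-0.4],
])

```text
time: 19.15
tool_pos: [637.7, -171.1, 190.2]
eef_rot: [-0.036, 3.138, -0.002]
force: [-1.0, -0.8, 1.3]
width: 0.699
grasp_force: 0.0
```

```bash
python3 - <<'E'
from h import *
st(); i=robot.camera_info('wrist'); im=snap('wrist','w8'); np.save('w8.npy',i,allow_pickle=True)
for t in ['pin_shaft','pin_handle']:
    for r in robot.landmark_of('wrist',t)[:2]: print(t,round(r['p'],2),np.round(r['point'],1),np.round(proj('wrist',r['point'])))
hsv=cv2.cvtColor(im,cv2.COLOR_RGB2HSV)
m=(((hsv[:,:,0]<8)|(hsv[:,:,0]>172))&(hsv[:,:,1]>120)&(hsv[:,:,2]>60)).astype(np.uint8)
n,l,s,c=cv2.connectedComponentsWithStats(m)
for k in np.argsort(-s[1:,4])[:3]+1:
    print(s[k],c[k]); rr=cv2.minAreaRect(np.argwhere(l==k)[:,::-1].astype(np.float32)); print(rr)
    print([np.round(back(i,p,61),1) for p in cv2.boxPoints(rr)])
E
```

```text
t 19.15 tcp [ 637.7 -171.1  190.2] rv [-3.600e-02  3.138e+00 -2.000e-03] F [-1.  -0.8  1.3] w 0.699 g 0.0 q [-0.38  0.31  1.44  0.    1.39 -1.98]
pin_shaft 0.97 [ 463.5 -174.4   48.9] [315.  20.]
pin_handle 0.81 [ 558.5 -175.6   47.8] [311. 141.]
[ 301   94   26   79 1955] [313.257289   132.11202046]
((313.5, 133.0), (78.0, 25.0), 90.0)
[array([ 526.7, -185.2,   61. ]), array([ 526.2, -164.5,   61. ]), array([ 590. , -162.4,   61. ]), array([ 590.5, -184.3,   61. ])]
```

```bash
python3 - <<'E'
from h import *
plan([567,-174,9],91.4)
E
```

```text
shift [ 0.548 -0.016  1.487] turn [ 0.    -0.001 -0.001] [array([ 0.   , -0.001, -0.001]), array([-2.000e-03, -1.000e-03,  1.499e+00])] rows~ 3.8
```

send_rows([
  [[0.3,0,0.3],[0,0,0],-0.4],
  [[0.57,-0.01,0.6],[0,0,0],-0.4],
  [[0.57,-0.01,0.9],[0,0,0],-0.4],
  [[0.57,-0.01,0.9],[0,0,0],-0.4],
])

```text
time: 19.7
tool_pos: [559.2, -171.6, 74.1]
eef_rot: [0.032, -3.13, -0.008]
force: [-0.9, 0.1, -0.2]
width: 0.698
grasp_force: 0.0
```

```bash
python3 - <<'E'
from h import *
st();plan([567,-174,9],91.4)
for k in range(3):
  robot.camera('side'); st(); plan([567,-174,9],91.4)
E
```

```text
t 19.7 tcp [ 559.2 -171.6   74.1] rv [ 0.032 -3.13  -0.008] F [-0.9  0.1 -0.2] w 0.698 g 0.0 q [-0.43  0.25  1.73 -0.    1.17 -2.02]
shift [-0.071 -0.024  0.542] turn [ 0.003 -0.005 -0.002] [array([ 0.003, -0.005, -0.002]), array([-0.008, -0.004,  1.498])] rows~ 1.3
t 19.75 tcp [ 562.5 -172.8   77.8] rv [ 0.033 -3.135 -0.005] F [-0.2 -0.7  1.6] w 0.697 g 0.0 q [-0.43  0.25  1.72 -0.    1.17 -2.02]
shift [-0.041 -0.013  0.573] turn [ 0.001 -0.003 -0.002] [array([ 0.001, -0.003, -0.002]), array([-0.005, -0.002,  1.498])] rows~ 1.4
t 19.8 tcp [ 565.2 -173.8   80.7] rv [ 3.30e-02 -3.14e+00 -1.00e-03] F [0.7 0.9 0.5] w 0.702 g 0.0 q [-0.43  0.25  1.72  0.    1.17 -2.02]
shift [-0.015 -0.002  0.597] turn [ 0.    -0.001 -0.002] [array([ 0.   , -0.001, -0.002]), array([-1.000e-03, -0.000e+00,  1.498e+00])] rows~ 1.4
t 19.85 tcp [ 567.  -174.5   82.5] rv [-3.400e-02  3.139e+00 -2.000e-03] F [-0.1 -0.1  0.9] w 0.698 g 0.0 q [-0.43  0.25  1.72  0.    1.17 -2.02]
shift [0.001 0.004 0.612] turn [-0.     0.001 -0.001] [array([-0.   ,  0.001, -0.001]), array([2.000e-03, 1.000e-03, 1.499e+00])] rows~ 1.5
```

send_rows([
  [[0,0,0.2],[0,0,0],-0.4],
  [[0,0,0.35],[0,0,0],-0.4],
  [[0,0,0.48],[0,0,0],-0.4],
  [[0,0,0.56],[0,0,0],-0.4],
  [[0,0,0.6],[0,0,0],-0.4],
  [[0,0,0.61],[0,0,0],-0.4],
  [[0,0,0.61],[0,0,0],-0.4],
  [[0,0,0.61],[0,0,0],-0.4],
])

```text
time: 20.65
tool_pos: [566.7, -174.1, 8.2]
eef_rot: [-0.034, 3.14, -0.001]
force: [0.1, -0.1, -0.5]
width: 0.702
grasp_force: 0.0
```

send_rows([
  [[0,0,0],[0,0,0],1],
  [[0,0,0],[0,0,0],1],
  [[0,0,0],[0,0,0],1],
  [[0,0,0],[0,0,0],1],
  [[0,0,0],[0,0,0],1],
  [[0,0,0],[0,0,0],1],
  [[0,0,0],[0,0,0],1],
  [[0,0,0],[0,0,0],1],
], grip_force=50)

```text
time: 21.45
tool_pos: [566.0, -173.7, 7.3]
eef_rot: [0.034, -3.141, -0.0]
force: [0.3, 0.7, -0.5]
width: 0.246
grasp_force: 50.0
```

```bash
python3 - <<'E'
from h import *
st()
for c in ['scene','side']:
  robot.camera(c)
  for t in ['hole_mid','mould','lid_front']:
    for r in robot.landmark_of(c,t)[:1]: print(c,t,round(r['p'],2),np.round(r['point'],1))
E
```

```text
t 21.45 tcp [ 566.  -173.7    7.3] rv [ 0.034 -3.141 -0.   ] F [ 0.3  0.7 -0.5] w 0.246 g 50.0 q [-0.43  0.35  1.75  0.    1.04 -2.02]
scene hole_mid 0.59 [449.5 200.2  47.7]
scene mould 0.73 [520.5 205.3  -2.1]
scene lid_front 0.77 [468.3 199.6  74. ]
side hole_mid 0.59 [449.5 196.8  51.1]
side mould 0.62 [518.1 200.4   1.4]
side lid_front 0.58 [469.6 202.3  76. ]
```

Gripped by the handle (opening 21.4 mm). Next I'll lift, turn the tip towards +y and move to the pre-insertion side.

send_rows([
  [[0,0,-0.1],[0,0,0],1],
  [[0,0,-0.25],[0,0,0],1],
  [[0,0,-0.5],[0,0,0],1],
  [[0,0,-0.75],[0,0,0],1],
  [[0,0,-0.9],[0,0,0],1],
  [[0,0,-0.9],[0,0,0],1],
])

```text
time: 22.45
tool_pos: [568.6, -175.0, 119.8]
eef_rot: [-0.035, 3.135, -0.005]
force: [0.8, 0.0, -0.9]
width: 0.247
grasp_force: 50.0
```

send_rows([
  [[0.05,0.05,0],[0,0,0.04],1],
  [[0.15,0.15,0],[0,0,0.1],1],
  [[0.25,0.25,0],[0,0,0.17],1],
  [[0.35,0.35,0],[0,0,0.24],1],
  [[0.45,0.48,0],[0,0,0.31],1],
  [[0.55,0.6,0],[0,0,0.38],1],
  [[0.65,0.72,0],[0,0,0.45],1],
  [[0.75,0.84,0],[0,0,0.52],1],
  [[0.87,0.95,0],[0,0,0.59],1],
  [[0.87,0.98,0],[0,0,0.65],1],
  [[0.87,0.98,0],[0,0,0.7],1],
  [[0.87,0.98,0],[0,0,0.737],1],
])

```text
time: 23.65
tool_pos: [458.1, -58.1, 114.3]
eef_rot: [-2.169, -2.271, 0.002]
force: [-0.3, 0.2, -2.3]
width: 0.244
grasp_force: 50.0
```

send_rows([
  [[0,0,0],[0,0,0],1],
  [[0,0,0],[0,0,0],1],
  [[0,0,0],[0,0,0],1],
  [[0,0,0],[0,0,0],1],
  [[0,0,0],[0,0,0],1],
])

```text
time: 24.15
tool_pos: [459.1, -58.6, 115.3]
eef_rot: [-2.166, -2.276, 0.0]
force: [-0.5, 0.1, -1.6]
width: 0.246
grasp_force: 50.0
```

```bash
python3 - <<'E'
from h import *
st(); i=robot.camera_info('wrist'); im=snap('wrist','w9'); np.save('w9.npy',i,allow_pickle=True)
for t in ['hole_mid','mould','lid_front','pin_shaft']:
    for r in robot.landmark_of('wrist',t)[:2]: print(t,round(r['p'],2),np.round(r['point'],1),np.round(proj('wrist',r['point'])))
E
```

```text
t 24.15 tcp [459.1 -58.6 115.3] rv [-2.166 -2.276  0.   ] F [-0.5  0.1 -1.6] w 0.246 g 50.0 q [-0.3  -0.1   2.02 -0.    1.22 -0.35]
pin_shaft 0.76 [452.5  43.  152.7] [313.  51.]
```

View pics/w9.png

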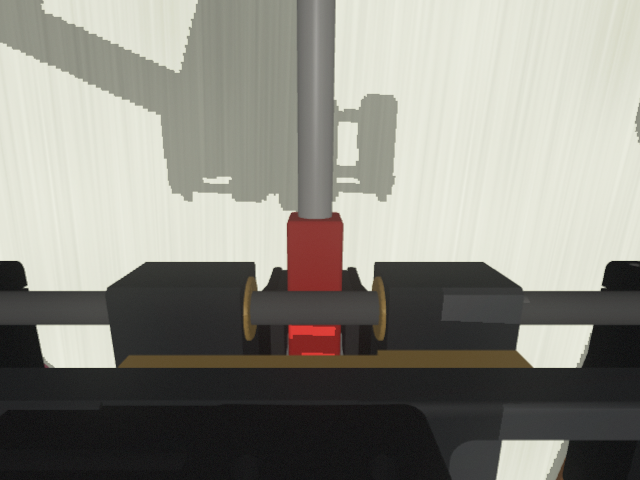

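View shows the pin held straight ahead: shaft at column 315, handle face at row 217. For the hole line I'll use the earlier settled overhead picture w2 (brass lugs at (278,185) and (351,185)), cross-checked with the networks.

```bash
python3 - <<'E'
from h import *
o=robot.get_obs(); i=robot.camera_info('wrist'); Rt=R.from_rotvec(o['eef_rot']).as_matrix(); Rc=np.array(i['R']); cw=-Rc.T@np.array(i['t'])
rel_p=Rt.T@(cw-o['tool_pos']); rel_R=Rc@Rt   # cam<-tool
print('rel',np.round(rel_p,1))
R2=R.from_rotvec([.083,-3.14,0]).as_matrix(); R2c=rel_R@R2.T; c2=np.array([480.6,201.7,243.2])+R2@rel_p
i2=dict(camera_matrix=i['camera_matrix'],R=R2c,t=-R2c@c2); print(np.round(c2,1))
im=cv2.imread('pics/w2.png'); hsv=cv2.cvtColor(im,cv2.COLOR_BGR2HSV)
m=((hsv[:,:,0]>12)&(hsv[:,:,0]<28)&(hsv[:,:,1]>120)&(hsv[:,:,2]>60)).astype(np.uint8); m[240:]=0
n,l,s,c=cv2.connectedComponentsWithStats(m)
for k in np.argsort(-s[1:,4])[:2]+1:
    x,y,w,h,a=s[k]; print(s[k])
    cols=range(x+3,x+w-3); bot=[np.where(l[:,u]==k)[0].max()+.5 for u in cols]; top=[np.where(l[:,u]==k)[0].min()-.5 for u in cols]
    print('bot',bot,'top',top)
    ls=[np.where(l[v]==k)[0].min()-.5 for v in range(y+4,y+h-4,4)]; rs=[np.where(l[v]==k)[0].max()+.5 for v in range(y+4,y+h-4,4)]
    print('L',ls,'R',rs)
    for v in (y,y+h): print(np.round(back(i2,(x-.5,v-.5),72),1),np.round(back(i2,(x+w-.5,v-.5),72),1))
# pin axis in w9
i9=np.load('w9.npy',allow_pickle=True).item(); w9=cv2.imread('pics/w9.png'); h9=cv2.cvtColor(w9,cv2.COLOR_BGR2HSV)
g=w9.max(2)
for r in (5,60,100,150,200): 
    q=[u for u in range(285,345) if h9[r,u,1]<40 and g[r,u]<150 ]
    print(r,q[0],q[-1],end='; ')
st()
E
```

```text
rel [  65.3   -1.3 -186.3]
[415.5 197.  429.5]
[343 164  16  41 592]
bot [np.float64(204.5), np.float64(204.5), np.float64(204.5), np.float64(204.5), np.float64(204.5), np.float64(204.5), np.float64(204.5), np.float64(204.5), np.float64(204.5), np.float64(203.5)] top [np.float64(163.5), np.float64(163.5), np.float64(163.5), np.float64(163.5), np.float64(163.5), np.float64(163.5), np.float64(163.5), np.float64(163.5), np.float64(163.5), np.float64(163.5)]
L [np.float64(344.5), np.float64(344.5), np.float64(344.5), np.float64(342.5), np.float64(342.5), np.float64(342.5), np.float64(344.5), np.float64(344.5), np.float64(344.5)] R [np.float64(358.5), np.float64(358.5), np.float64(358.5), np.float64(358.5), np.float64(358.5), np.float64(358.5), np.float64(358.5), np.float64(358.5), np.float64(358.5)]
[427.1 225.5  72. ] [426.2 241.3  72. ]
[467.6 228.5  72. ] [466.8 244.6  72. ]
[269 165  17  41 577]
bot [np.float64(204.5), np.float64(204.5), np.float64(204.5), np.float64(205.5), np.float64(205.5), np.float64(205.5), np.float64(205.5), np.float64(205.5), np.float64(205.5), np.float64(205.
[... 154 characters left out ...]
64.5), np.float64(164.5), np.float64(164.5), np.float64(164.5), np.float64(164.5)]
L [np.float64(269.5), np.float64(269.5), np.float64(269.5), np.float64(269.5), np.float64(269.5), np.float64(269.5), np.float64(270.5), np.float64(270.5), np.float64(270.5)] R [np.float64(282.5), np.float64(283.5), np.float64(283.5), np.float64(285.5), np.float64(285.5), np.float64(285.5), np.float64(284.5), np.float64(284.5), np.float64(284.5)]
[431.9 152.7  72. ] [431.  169.5  72. ]
[472.6 153.6  72. ] [471.7 170.8  72. ]
5 285 334; 60 285 333; 100 285 334; 150 287 336; 200 285 333; t 24.4 tcp [459.1 -58.5 115.4] rv [2.166 2.275 0.   ] F [ 0.7 -0.3 -0.7] w 0.248 g 50.0 q [-0.3  -0.1   2.02 -0.    1.22 -0.35]
```

send_rows([
  [[0.058,0.037,0.15],[0,0,-0.004],1],
  [[0.058,0.037,0.35],[0,0,-0.004],1],
  [[0.058,0.037,0.55],[0,0,-0.004],1],
  [[0.058,0.037,0.72],[0,0,-0.004],1],
  [[0.058,0.037,0.84],[0,0,-0.004],1],
  [[0.058,0.037,0.9],[0,0,-0.004],1],
  [[0.058,0.037,0.9],[0,0,-0.004],1],
  [[0.058,0.037,0.9],[0,0,-0.004],1],
  [[0.058,0.037,0.9],[0,0,-0.004],1],
])

```text
time: 25.3
tool_pos: [464.2, -51.6, 8.4]
eef_rot: [2.156, 2.283, 0.001]
force: [0.7, 0.3, -0.6]
width: 0.247
grasp_force: 50.0
```

```bash
cat > k.py <<'E'
from h import *
P=[];V=[]
for c in ['scene','side','wrist','scene']:
  im=snap(c,'k_'+c); o=robot.get_obs(); P.append(o['tool_pos']); Rm=R.from_rotvec(o['eef_rot']).as_matrix(); V.append(Rm)
  if c!='wrist':
    for t in ['hole_mid','pin_shaft','pin_handle']:
      for r in robot.landmark_of(c,t)[:1]: print(c,t,round(r['p'],2),np.round(r['point'],1))
p=np.mean(P,0); M=np.mean(V,0); print('tcp',np.round(p,1),'sd',np.round(np.std(P,0),1),'toolx yaw',np.degrees(np.arctan2(M[1,0],M[0,0])),'tilt',np.round(M[2,:2],4))
a=np.radians(3.3); u=np.array([-np.sin(a),np.cos(a)]); n=np.array([np.cos(a),np.sin(a)]); d=p[:2]-np.array([448.8,198.3]); print('along',d@u,'lateral',d@n); st()
E
python3 k.py
```

```text
scene hole_mid 0.83 [445.4 196.9  47.3]
scene pin_shaft 0.97 [ 263.4 -292.3   10.8]
scene pin_handle 0.64 [461.9 -39.6  50.2]
side hole_mid 0.67 [450.2 198.   48. ]
side pin_shaft 0.71 [ 272.9 -289.6    9.4]
side pin_handle 0.79 [ 210.4 -215.5   11.4]
scene hole_mid 0.92 [447.9 200.7  49.1]
scene pin_shaft 0.77 [458.7  48.9  52.4]
scene pin_handle 0.61 [ 208.8 -218.4   11.3]
tcp [463.5 -51.4   7.8] sd [0.4 0.1 0.4] toolx yaw 93.29168274684832 tilt [-0.0003  0.0007]
along -250.16961914499007 lateral 0.33475615242250534
t 25.95 tcp [463.2 -51.3   7.4] rv [-2.157 -2.284  0.   ] F [ 0.2  0.2 -1. ] w 0.248 g 50.0 q [-0.28  0.08  2.08  0.    0.98 -0.34]
```

send_rows([
  [[0.07,0,0],[0,0,0],1],
  [[0.16,0,0],[0,0,0],1],
  [[0.24,0,0],[0,0,0],1],
  [[0.28,0,0],[0,0,0],1],
  [[0.28,0,0],[0,0,0],1],
  [[0.28,0,0],[0,0,0],1],
])

```text
time: 26.55
tool_pos: [461.4, -17.6, 7.4]
eef_rot: [2.156, 2.285, -0.0]
force: [-0.1, 0.2, -1.2]
width: 0.251
grasp_force: 50.0
```

```bash
python3 k.py; python3 - <<'E'
from h import *
a=np.radians(3.3); u=np.array([-np.sin(a),np.cos(a),0]); M=np.array([448.8,198.3,50])
out=[]
for c in ['scene','side']:
    im=cv2.imread(f'pics/k_{c}.png'); f=proj(c,M-45*u); t=proj(c,M-52*u); print(c,f,t)
    x,y=int(f[0])-30,int(f[1])-30; z=cv2.resize(im[y:y+60,x:x+60],(400,400),interpolation=cv2.INTER_CUBIC)
    z=cv2.convertScaleAbs(z,alpha=1.4)
    q=((f-[x,y]+.5)*400/60).astype(int); cv2.circle(z,tuple(int(v) for v in q),3,(255,0,255),-1); out.append(z)
cv2.imwrite('pics/c10.png',np.hstack(out))
E
```

```text
scene hole_mid 0.94 [448.  200.5  49.4]
scene pin_shaft 0.82 [ 263.9 -293.3    9.1]
scene pin_handle 0.93 [ 208.6 -220.6   13.9]
side hole_mid 0.85 [449.1 197.1  48.5]
side pin_shaft 0.68 [ 274.7 -290.    10.7]
side pin_handle 0.63 [466.5 -11.3  45.9]
scene hole_mid 0.87 [447.9 199.2  44.7]
scene pin_shaft 0.93 [ 263.9 -292.1   10. ]
scene pin_handle 0.72 [ 205.5 -220.1   14.7]
tcp [461.3 -17.9   7.4] sd [0.  0.1 0. ] toolx yaw 93.27962483994288 tilt [-0.0001 -0.    ]
along -216.6041765175181 lateral 0.016094679500323394
t 27.2 tcp [461.3 -17.8   7.4] rv [-2.157 -2.284 -0.   ] F [-0.9  0.5 -1.7] w 0.247 g 50.0 q [-0.21  0.07  2.09  0.    0.98 -0.27]
scene [324.69524103 220.23746369] [322.86450407 221.51767157]
side [287.5414617  208.25775791] [288.03662513 210.06412068]
```

View pics/c10.png

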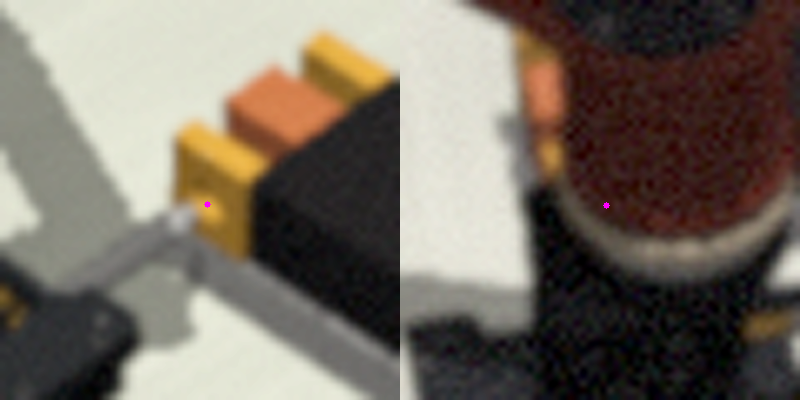

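Scene crop: the tip at about (180,214) lines up with the hole at about (210,206), about 5 mm in front of it. I'll advance gently and watch the force.

send_rows([
  [[0.03,0,0],[0,0,0],1],
  [[0.06,0,0],[0,0,0],1],
  [[0.09,0,0],[0,0,0],1],
  [[0.12,0,0],[0,0,0],1],
  [[0.14,0,0],[0,0,0],1],
  [[0.14,0,0],[0,0,0],1],
])

```text
time: 27.8
tool_pos: [460.2, -0.6, 7.3]
eef_rot: [-2.156, -2.285, 0.0]
force: [-0.0, 0.4, -1.8]
width: 0.248
grasp_force: 50.0
```

send_rows([
  [[0.03,0,0],[0,0,0],1],
  [[0.05,0,0],[0,0,0],1],
  [[0.05,0,0],[0,0,0],1],
])

```text
time: 28.1
tool_pos: [459.9, 5.2, 7.3]
eef_rot: [-2.156, -2.285, -0.0]
force: [-0.8, -0.3, -1.1]
width: 0.249
grasp_force: 50.0
```

send_rows([
  [[0.04,0,0],[0,0,0],1],
  [[0.08,0,0],[0,0,0],1],
  [[0.12,0,0],[0,0,0],1],
  [[0.16,0,0],[0,0,0],1],
  [[0.2,0,0],[0,0,0],1],
  [[0.2,0,0],[0,0,0],1],
])

```text
time: 28.7
tool_pos: [458.5, 29.6, 7.3]
eef_rot: [-2.156, -2.285, -0.0]
force: [0.1, -0.2, -1.2]
width: 0.249
grasp_force: 50.0
```

send_rows([
  [[0.04,0,0],[0,0,0],1],
  [[0.08,0,0],[0,0,0],1],
  [[0.12,0,0],[0,0,0],1],
  [[0.16,0,0],[0,0,0],1],
  [[0.2,0,0],[0,0,0],1],
  [[0.2,0,0],[0,0,0],1],
])

```text
time: 29.3
tool_pos: [457.1, 53.5, 7.3]
eef_rot: [-2.156, -2.285, 0.0]
force: [-0.1, -0.2, -0.4]
width: 0.249
grasp_force: 50.0
```

send_rows([
  [[0.05,0,0],[0,0,0],1],
  [[0.1,0,0],[0,0,0],1],
  [[0.15,0,0],[0,0,0],1],
  [[0.2,0,0],[0,0,0],1],
  [[0.25,0,0],[0,0,0],1],
  [[0.25,0,0],[0,0,0],1],
])

```text
time: 29.9
tool_pos: [455.4, 83.6, 7.3]
eef_rot: [-2.156, -2.285, -0.0]
force: [0.1, -0.0, -1.4]
width: 0.245
grasp_force: 50.0
```

send_rows([
  [[0.04,0,0],[0,0,0],1],
  [[0.08,0,0],[0,0,0],1],
  [[0.12,0,0],[0,0,0],1],
  [[0.16,0,0],[0,0,0],1],
  [[0.18,0,0],[0,0,0],1],
  [[0.18,0,0],[0,0,0],1],
])

```text
time: 30.5
tool_pos: [454.2, 104.7, 7.3]
eef_rot: [-2.156, -2.285, 0.0]
force: [-0.1, -0.2, -1.0]
width: 0.243
grasp_force: 50.0
```

send_rows([
  [[0.015,0,0],[0,0,0],1],
  [[0.03,0,0],[0,0,0],1],
  [[0.045,0,0],[0,0,0],1],
  [[0.045,0,0],[0,0,0],1],
])

```text
time: 30.9
tool_pos: [453.9, 109.9, 7.4]
eef_rot: [-2.157, -2.284, -0.0]
force: [-0.2, -0.4, -0.4]
width: 0.247
grasp_force: 50.0
```

send_rows([
  [[0.012,0,0],[0,0,0],1],
  [[0.025,0,0],[0,0,0],1],
  [[0.038,0,0],[0,0,0],1],
  [[0.038,0,0],[0,0,0],1],
])

```text
time: 31.3
tool_pos: [453.7, 114.5, 7.4]
eef_rot: [-2.156, -2.285, -0.0]
force: [0.2, -0.1, -1.5]
width: 0.249
grasp_force: 50.0
```

send_rows([
  [[0.012,0,0],[0,0,0],1],
  [[0.024,0,0],[0,0,0],1],
  [[0.024,0,0],[0,0,0],1],
])

```text
time: 31.6
tool_pos: [453.7, 115.5, 7.4]
eef_rot: [2.154, 2.284, -0.004]
force: [0.4, -8.9, -1.3]
width: 0.247
grasp_force: 50.0
```

send_rows([
  [[0.015,0,0],[0,0,0],1],
  [[0.015,0,0],[0,0,0],1],
  [[0,0,0],[0,0,0],0.4],
  [[0,0,0],[0,0,0],0.2],
  [[0,0,0],[0,0,0],0],
  [[0,0,0],[0,0,0],-0.2],
  [[0,0,0],[0,0,0],-0.2],
  [[0,0,0],[0,0,0],-0.2],
  [[0,0,0],[0,0,0],-0.2],
])

```text
time: 32.5
tool_pos: [453.5, 117.4, 7.4]
eef_rot: [-2.156, -2.285, -0.0]
force: [0.4, 0.7, 0.4]
width: 0.591
grasp_force: 0.0
```

send_rows([
  [[0,0,-0.1],[0,0,0],-0.2],
  [[0,0,-0.25],[0,0,0],-0.2],
  [[0,0,-0.5],[0,0,0],-0.2],
  [[0,0,-0.8],[0,0,0],-0.2],
  [[0,0,-1],[0,0,0],-0.2],
  [[0,0,-1],[0,0,0],-0.2],
])

```text
time: 33.1
tool_pos: [456.8, 117.6, 132.5]
eef_rot: [2.153, 2.28, 0.01]
force: [0.2, 0.3, -0.2]
width: 0.599
grasp_force: 0.0
```

send_rows([
  [[-0.2,0,-0.2],[0,0,0],-0.2],
  [[-0.5,0,-0.5],[0,0,0],-0.2],
  [[-0.8,0,-0.7],[0,0,0],-0.2],
  [[-1,0,-0.7],[0,0,0],-0.2],
  [[-1,0,-0.7],[0,0,0],-0.2],
  [[-1,0,-0.7],[0,0,0],-0.2],
  [[-1,0,-0.7],[0,0,0],-0.2],
  [[-1,0,-0.7],[0,0,0],-0.2],
])

```text
time: 33.9
tool_pos: [459.9, -1.6, 210.6]
eef_rot: [-2.154, -2.285, 0.001]
force: [0.5, -0.1, 0.2]
width: 0.6
grasp_force: 0.0
```

```bash
python3 - <<'E'
from h import *
st()
a=np.radians(3.3); u=np.array([-np.sin(a),np.cos(a),0]); M=np.array([448.8,198.3,50]); print('expect handle mid',M-78*u)
for c in ['scene','side']:
    im=snap(c,'f_'+c)
    for t in ['pin_handle','lid_front','cup','jar','paddle']:
      for r in robot.landmark_of(c,t)[:2]: print(c,t,round(r['p'],2),np.round(r['point'],1))
    hsv=cv2.cvtColor(im,cv2.COLOR_RGB2HSV); m=(((hsv[:,:,0]<8)|(hsv[:,:,0]>174))&(hsv[:,:,1]>150)&(hsv[:,:,2]>60)).astype(np.uint8)
    n,l,s,ce=cv2.connectedComponentsWithStats(m); e=proj(c,M-78*u)
    for k in range(1,n):
        if s[k,4]>30 and np.hypot(*(ce[k]-e))<40: print(s[k],ce[k])
    print('expected px: mid',e,'ends top',proj(c,M-45*u+[0,0,11]),proj(c,M-111*u+[0,0,11]))
E
```

```text
t 33.9 tcp [459.9  -1.6 210.6] rv [-2.154e+00 -2.285e+00  1.000e-03] F [ 0.5 -0.1  0.2] w 0.6 g 0.0 q [-0.18 -0.19  1.92  0.    1.42 -0.23]
expect handle mid [453.2899941 120.4293383  50.       ]
scene pin_handle 0.84 [ 209.1 -220.3   13.1]
scene pin_handle 0.68 [453.9 125.6  47.3]
scene lid_front 0.98 [470.3 198.6  75.4]
scene cup 0.75 [436.5 455.9  -3.8]
scene cup 0.53 [469.8 202.   72.3]
scene jar 0.78 [752.2  35.5  -5.7]
scene paddle 0.55 [ 735.4 -256.3   -1.3]
[306 216  22  20 226] [316.2079646  225.46017699]
expected px: mid [315.99118222 226.32408614] ends top [324.84031933 217.1629269 ] [307.15876726 229.46213878]
side pin_handle 0.93 [ 210.4 -218.3   12.9]
side pin_handle 0.72 [453.9 121.9  44.9]
side lid_front 0.94 [471.2 202.   72.5]
side cup 0.83 [432.5 455.6  -3.5]
side cup 0.7 [754.4  37.3  -5.7]
side jar 0.65 [754.   36.3  -4.5]
side paddle 0.86 [ 737.5 -253.8   -1.5]
[283 205  12  23 170] [288.90588235 215.27647059]
expected px: mid [289.9050532  216.88017119] ends top [287.38869251 205.37030679] [292.21642033 222.90615229]
```

The handle's red region matches the butted position within a pixel in both views. The lid is shut, and the cup, jar and paddle haven't moved.

```bash
python3 -c "
from station import robot
print(robot.finish_job())"
```

```text
the job is handed in; nothing more can be done
None
```

I handed in the job at about 34 s: the lid is shut, and the pin was drawn, rested, regripped by its red handle, pushed home against the lugs and released; the judge returned no verdict.

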